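# Close the bench micrometer on a sea shell with its ratchet

### The arm

A 6-joint arm with a two-finger parallel gripper is mounted at the origin on a cart in front of the work surface, level with it; the furniture and walls round the work are solid. World frame = base frame: x ahead of the robot, y to its left, z up, the work surface at z = 0. Lengths are in mm, angles in rad, forces in N, time in s.
With the tool pointing down it reaches from about 275 to 850 mm from the base axis. Payload 5.2 kg.
Tool frame: the origin (TCP) lies midway between the tips of the shut fingers; the grasp point (between the pads) lies 19 mm behind it; z points along the fingers, y is the line along which they close (so a half turn about z gives the same grasp; the last joint's range is limited). The gripper opens to 85 mm and grips with 20 to 120 N. Pads are 22 mm wide; open, the fingers measure 114 mm over their backs; the gripper's body (76 mm by 85 mm) begins 54 mm behind the grasp point. The pads swing forward as they close: fully open they stand 13 mm farther back than shut.
Start: joints at [1.047, 0.259, 1.535, -0, 1.348, -0.203], TCP at [173.407, 521.953, 196.11] pointing down, gripper open.
Joint ranges: [-3.14, 3.14], [-0.91, 2.08], [0.19, 2.58], [-1.22, 4.36], [0.22, 2.71], [-3.12, 3.12]. Speed limits (rad/s): [2.57, 2.57, 3.14, 3.14, 3.14, 3.14].

### API

Orientations are given as a 3x3 rotation matrix whose columns are the frame's x, y, z axes.
In Python, from bench import monitor, imaging, finish_job gives the robot as it stands.
- The arm moves only by the shell command python3 -m handwheel 'ROWS' [OPENING] [FORCE]. ROWS is JSON, a list that holds one entry, the list of rows, each a list of 4 numbers: the shift along the world's x, y, z in m, then the turn about the world's z in rad. In form: [[[tx, ty, tz, yaw], ...]]. A call has 1 to 20 rows; each row is the pose to reach, as a shift and turn from the pose commanded when the call began; what a row does not reach only later rows make up. A row lasts 1/10 s, in which the tool goes at most 50 mm and 8.59 degrees, less where a joint would pass 70% of its speed; a pose out of reach is approached as far as the arm can. A call with a gripper value outside its range is refused whole. OPENING is the gripper's target within -1 to 1 (fully open at 1, half-way at 0, shut at -1), set as the call begins (- or left out, the last holds). The fingers move at their own pace and stop on an object; FORCE is the grip in N (left out, the last holds). Time passes only in rows, so rows that repeat a pose let the fingers close. It gives the time, the measured TCP pose, the force, the opening and the grip force at its end, in the units of the state.
- monitor.state(): the state, without advancing time (a new reading comes with each control period).
- imaging.capture(name): name is "scene" or "top" or "wrist"; returns a dict with "frame" (384x512x3 uint8, red, green, blue), "K" (3x3 intrinsics, pixels), "rvec" (rotation vector, rad) and "tvec" (3), from world to camera coordinates, as OpenCV has them. Camera axes: x right, y down, z forward; pixel columns grow to the right and rows downward; lengths in mm; the calibration is good to about 2 mm. A picture is of the moment at which its call begins. There is no depth.
- finish_job(): hands the job in; it is judged then, once.
The state is a dict: "clock": time; "joint_positions": joint angles; "qvel": joint speeds; "joint_efforts": joint torques, N m; "ee_pos": TCP position; "ee_rot": TCP orientation; "wrist_force": force on the tool from outside, world axes, zero at the start; "moment": the same for the moment, N m; "width": opening from 0.0 (shut) to 1.0 (fully open); "finger_force": force on a finger pad.
Only numpy, scipy, OpenCV 4.12 (cv2) and the standard library are available. Lean on these libraries where they do the work, as an engineer would, in place of code of your own. Each camera call takes 0.05 s, during which the arm holds its last target. There are 200 camera calls.

### The job

Measure the white sea shell in the bench micrometer: lay the shell flat on the middle of the round steel anvil of the pulled-out stage, let go, and push the stage all the way in under the spindle. Then screw the spindle down clockwise by the black ratchet knob on top, never by the steel thimble, until the shell is held and the ratchet has clicked two or three times, no more, and leave it so, the shell still held and nothing else disturbed; the shell is brittle, so never press on the knob.

Things in the scene. Friction and masses are not known exactly. Their poses are not given: they have to be found in the camera images.
- shell_center (a point): the loose white sea shell, 42 x 25 x 23 mm, 20 g, brittle, lying flat on the worktop; this point is its centre, 11.6 mm above its underside; x along its 42 mm length, y across its 25 mm width (take it across this), z up
- shell: the same shell; origin at the centre of its underside, axes as above
- gauge: the bench micrometer (a vertical thickness gauge), a heavy grey frame fixed to the worktop: base 190 x 90 x 16 mm, at its back a 46 mm wide column that carries a head 32 mm tall (92 to 124 mm above the worktop, 36 mm wide) over the stage; origin on the worktop under the spindle's axis; the column is at +x, the stage pulls out towards -x, z up; the top of the knob stands about 205 mm above the worktop
- stage (a joint): the aluminium sliding stage, m: 0 = fully in (against its stop, anvil under the spindle), 0.095 = fully out; slides along the gauge's -x with about 1.5 N of friction and stays where it is left
- anvil (a point): centre of the upper face of the round steel anvil, 50 mm in diameter, on the stage, 34 mm above the worktop; moves with the stage; axes as the gauge's
- stage_grip (a point): the black upright round grip of the stage, 18 mm in diameter, 34 mm tall (30 to 64 mm above the worktop), 72 mm in front (gauge -x) of the anvil's centre; this point is on its axis 50 mm above the worktop
- spindle: the steel spindle, which moves straight down and does not turn; its flat lower face, 16 mm in diameter, starts anywhere from 2 to 6 mm above the top of a shell that lies on the anvil under it; axes as the gauge's, the origin that of the gauge lowered with the spindle
- thimble (a joint): turn of the steel thimble (23 mm in diameter, below the knob), rad, growing clockwise seen from above; its screw lowers the spindle, thimble and knob together by 10 mm a turn (1.6 mm a rad); free running takes 0.018 N m, and the screw holds what it has reached
- ratchet (a joint): turn of the black ratchet knob against the thimble, rad, growing clockwise seen from above: near 0 while the knob drives the thimble; once the shell stops the spindle the clutch slips at about 0.03 N m, and its sprung pawl drops off a tooth with a click at about 0.5, 1.15, 1.8 and 2.4; it stays where it is left; turned anticlockwise the knob takes the thimble along and backs the spindle off
- knob (a point): the black knurled ratchet knob, upright, 30 mm in diameter, 33 mm tall; this point is on its axis, 14 mm below its top, 19 mm above its underside; it stands on the thimble, so take the knob alone; it goes down with the spindle, and springs let it give 2.5 mm up or down on the thimble at 4 N a mm, beyond which a hand that holds it too high or too low loads the spindle in full
- jar: specimen jar, 56 mm in diameter, 78 mm tall, a bystander; origin at the centre of its underside
- loupe: steel folding hand lens, 46 x 34 x 14 mm, a bystander; origin at the centre of its underside
- petri: closed petri dish, 90 mm in diameter, 15 mm tall, a bystander; origin at the centre of its underside
- forceps: steel forceps 124 mm long, lying, a bystander; origin at the centre of its underside

How it is judged:
By the outcome, as a careful person would: the job done as asked, in the order asked, and still so for the second after the job is handed in, with the robot touching nothing.
It also fails if it takes over 72 s, if anything falls off the work surface, if the arm or the gripper's body presses on something with over 40 N, if the wrist force passes 120 N, or if a joint passes its speed limit or range.

## Working session

There is one attempt and no reset: what is moved stays moved. The work goes in short steps, Python scripts to look and compute and a shell command to move; the robot and the scene stay as the last step left them, time stands still between calls to the robot, and variables do not carry over. Pictures are saved under pics/ and viewed, at most 10 in all, crops included, and the job is handed in when it is done.

```bash
mkdir -p pics; ls; cat > h.py <<'E'
import cv2, numpy as np
from bench import monitor, imaging, finish_job
def cap(n):
    c=imaging.capture(n); return c
def ray(c,u,v):
    R=cv2.Rodrigues(np.array(c["rvec"],float))[0]; t=np.array(c["tvec"],float).ravel()
    p=cv2.undistortPoints(np.array([[[u,v]]],float),np.array(c["K"],float),None).ravel()
    return -R.T@t, R.T@np.array([p[0],p[1],1.])
def onz(c,u,v,z):
    o,d=ray(c,u,v); return o+d*(z-o[2])/d[2]
def proj(c,P):
    return cv2.projectPoints(np.array(P,float).reshape(-1,3),np.array(c["rvec"],float),np.array(c["tvec"],float),np.array(c["K"],float),None)[0].reshape(-1,2)
E
python3 - <<'E'
from h import *
import pickle
for n in ("top","scene"):
    c=cap(n); pickle.dump(c,open(n+"0.pkl","wb"))
    cv2.imwrite(f"pics/{n}0.png",cv2.resize(c["frame"][:,:,::-1],(800,600),interpolation=cv2.INTER_CUBIC))
    o,d=ray(c,256,192); print(n,o.round(),(d/np.linalg.norm(d)).round(2))
s=monitor.state(); print(s["ee_pos"],s["ee_rot"],s["clock"])
E
```

```text
pics
top [ 341.  -64. 1311.] [ 0.15  0.   -0.99]
scene [-133. -879.  721.] [ 0.55  0.67 -0.5 ]
[173.14867824 521.47427361 195.34982493] [[-9.48965578e-01  3.15378563e-01 -8.32781878e-04]
 [ 3.15379492e-01  9.48964499e-01 -1.46816047e-03]
 [ 3.27254098e-04 -1.65587608e-03 -9.99998575e-01]] 0.1
```

View pics/top0.png

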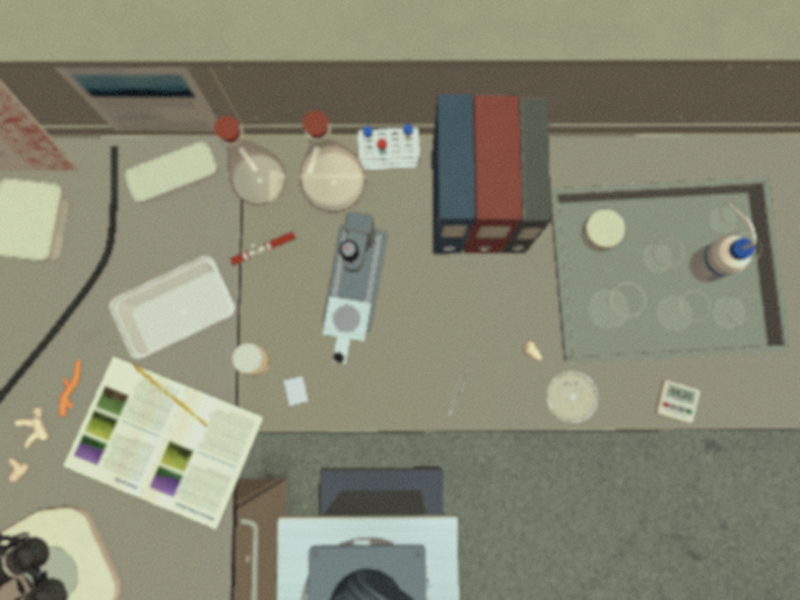

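View pics/scene0.png

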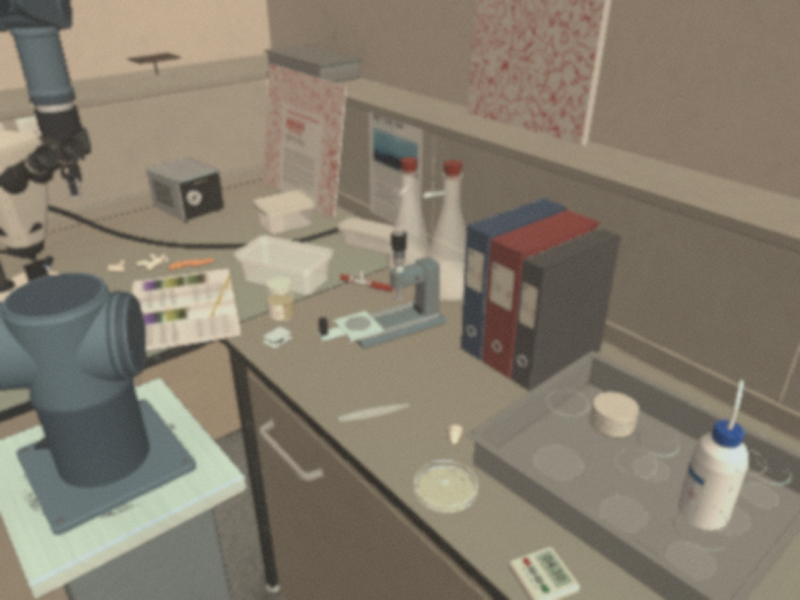

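The top view (800x600) shows the shell at (533,350), anvil at (347,318), stage grip at (338,357) and knob at (349,249). The jar is at (249,359), loupe at (296,390), petri dish at (572,397) and forceps at (457,395). The scene view shows the same items: shell (455,434), grip (324,326), knob (398,242).

```bash
python3 - <<'E'
from h import *
import pickle
c=pickle.load(open("top0.pkl","rb")); f=c["frame"]; s=pickle.load(open("scene0.pkl","rb"))
g=cv2.cvtColor(f,cv2.COLOR_RGB2GRAY)
def blob(m,x0,y0,x1,y1):
    mm=np.zeros_like(m); mm[y0:y1,x0:x1]=m[y0:y1,x0:x1]
    k=max(cv2.findContours(mm,cv2.RETR_EXTERNAL,cv2.CHAIN_APPROX_NONE)[0],key=cv2.contourArea); return k
def cen(k):
    M=cv2.moments(k); return M["m10"]/M["m00"],M["m01"]/M["m00"],M["m00"]
print("shell bg",f[235,345],"shell",f[224,341])
k=blob((g>165).astype(np.uint8)*255,328,212,354,236); u,v,a=cen(k); print("shell",u,v,a,onz(c,u,v,8).round(1))
P=np.array([onz(c,*q[0],8)[:2] for q in k]).astype(np.float32); print(cv2.minAreaRect(P)); print(P.min(0),P.max(0)); print("far ends", P[np.argmin(P[:,0]-P[:,1]*-1)],P[np.argmax(P[:,0]+P[:,1])])
print("anvil",f[203,222],"alu",f[192,212],f[215,222])
hull=[]
k=blob((g<70).astype(np.uint8)*255,208,220,224,238); u,v,a=cen(k); G=onz(c,u,v,60);print("grip",u,v,a,G.round(1))
k=blob((g<60).astype(np.uint8)*255,214,148,234,170); u,v,a=cen(k); K=onz(c,u,v,203);print("knob",u,v,a,K.round(1))
e=cv2.HoughCircles(cv2.resize(g[190:216,208:236],None,fx=8,fy=8,interpolation=cv2.INTER_CUBIC),cv2.HOUGH_GRADIENT,1,50,param1=60,param2=15,minRadius=50,maxRadius=90)
print(e)
if e is not None:
    x,y,r=e[0][0]; u,v=208+(x+.5)/8-.5,190+(y+.5)/8-.5; A=onz(c,u,v,34); print("anvil",u,v,r/8,A.round(1)); print("A-G",np.linalg.norm((A-G)[:2]),"K-A",np.linalg.norm((K-A)[:2]),np.degrees(np.arctan2(*(A-G)[[1,0]])),np.degrees(np.arctan2(*(K-A)[[1,0]])),np.degrees(np.arctan2(*(K-G)[[1,0]])))
cr=lambda f,x0,y0,x1,y1,w,h:cv2.resize(f[y0:y1,x0:x1,::-1],(w,h),interpolation=cv2.INTER_CUBIC)
im=np.hstack([cr(f,195,140,255,240,360,600),np.vstack([cr(f,321,204,361,234,400,300),cr(s["frame"],271,262,311,292,400,300)])])
cv2.imwrite("pics/crop1.png",im)
E
```

```text
shell bg [148 145 124] shell [223 219 177]
shell 341.2450142450142 224.2934472934473 58.5 [ 441.7 -302.9    8. ]
((441.8001708984375, -304.3386535644531), (35.85169219970703, 18.39132308959961), 44.0085334777832)
[ 425.35422 -316.2205 ] [ 456.82227 -290.82056]
far ends [ 428.18085 -316.04092] [ 453.9784 -291.15  ]
anvil [152 158 156] alu [199 217 210] [192 213 205]
grip 216.11111111111111 228.31481481481478 9.0 [428.5  48.4  60. ]
knob 225.01388888888889 164.30555555555554 12.0 [575.9  14.9 203. ]
None
```

View pics/crop1.png

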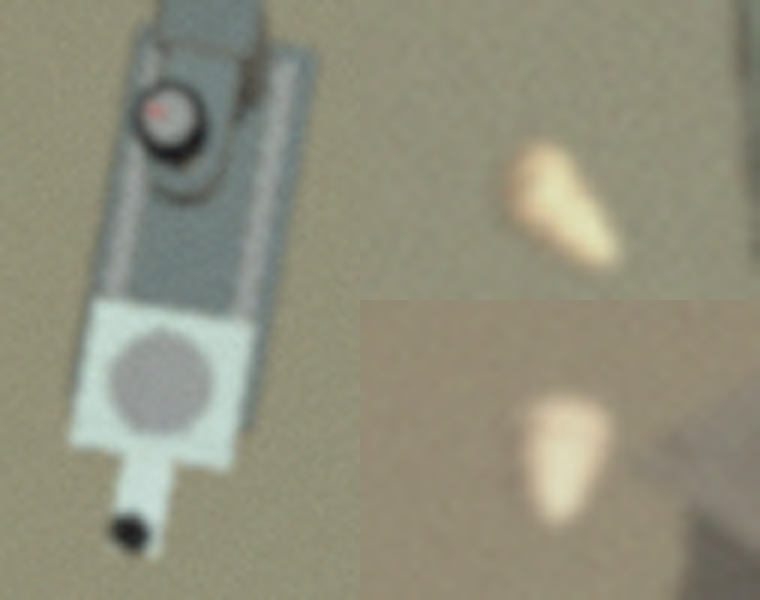

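The crop shows the anvil centre at (161,382), grip at (131,533) and knob top at (170,117). The shell's axis runs diagonally, with the fat end upper-left at (530,165) and the tip lower-right at (615,262).

```bash
python3 - <<'E'
from h import *
import pickle
c=pickle.load(open("top0.pkl","rb")); f=c["frame"]
n=lambda x,y:(195+(x+.5)/6-.5,140+(y+.5)/6-.5)
A=onz(c,*n(161,382),34);G=onz(c,*n(131,531),62);K=onz(c,*n(169,115),205)
print(A.round(1),G.round(1),K.round(1))
for p,q in((G,A),(A,K),(G,K)): print(np.linalg.norm((q-p)[:2]).round(1),np.degrees(np.arctan2(*(q-p)[[1,0]])).round(1))
b=f[204:236,322:358].astype(int); d=np.abs(b-np.median(b.reshape(-1,3),0)).sum(2)
for name,mn in (("a",35),("b",60)):
    m=np.zeros(f.shape[:2],np.uint8); m[204:236,322:358]=(d>mn)*255
    k=max(cv2.findContours(m,cv2.RETR_EXTERNAL,cv2.CHAIN_APPROX_NONE)[0],key=cv2.contourArea)
    P=np.array([onz(c,*q[0],10)[:2] for q in k]).astype(np.float32); print(len(k),cv2.minAreaRect(P))
# base edge direction: base corners left edge crop (140,30)->(72,440)?, right edge of base (315,45)->(245,430)
p,q=onz(c,*n(315,45),16),onz(c,*n(248,428),16);print(p.round(1),q.round(1),np.degrees(np.arctan2(*(p-q)[[1,0]])))
for X in [(249,359,78),(296,390,14),(572,397,15),(445,415,5),(467,375,5)]: print(onz(c,X[0]*.64,X[1]*.64,X[2]).round())
s=monitor.state(); print(np.degrees(np.arctan2(s["ee_rot"][1][1],s["ee_rot"][0][1])))
w=cap("wrist"); o,dd=ray(w,256,192); print("wrist cam off",np.array(s["ee_rot"]).T@(o-s["ee_pos"]),dd)
E
```

```text
[500.5  36.4  34. ] [429.   47.4  62. ] [589.5  20.4 205. ]
72.4 -8.7
90.4 -10.2
162.7 -9.6
30 ((440.9359436035156, -303.2209167480469), (39.78593826293945, 20.394390106201172), 43.93367004394531)
28 ((440.9427490234375, -303.2452087402344), (35.792823791503906, 20.403297424316406), 44.06169128417969)
[666.1 -35.4  16. ] [480.7  -3.4  16. ] -9.79313216769373
[424. 199.  78.]
[372. 127.  14.]
[ 357. -369.   15.]
[ 326. -141.    5.]
[ 398. -182.    5.]
71.61630511656422
wrist cam off [  84.88470962   -0.7522456  -178.19977441] [ 0.31570769 -0.10431932 -0.94313733]
```

```bash
python3 -m handwheel '[[[0.015,-0.045,0,-0.11],[0.03,-0.09,0,-0.22],[0.045,-0.135,0,-0.33],[0.06,-0.18,0,-0.45],[0.075,-0.225,0,-0.56],[0.09,-0.27,0,-0.67],[0.105,-0.315,0,-0.78],[0.12,-0.36,0,-0.89],[0.135,-0.405,0,-1.0],[0.15,-0.45,0,-1.12],[0.165,-0.495,0,-1.23],[0.18,-0.54,0,-1.34],[0.195,-0.585,0,-1.45],[0.21,-0.63,0,-1.56],[0.225,-0.675,0,-1.67],[0.24,-0.72,0,-1.79],[0.25,-0.765,0,-1.9],[0.265,-0.805,-0.02,-2.05],[0.268,-0.825,-0.055,-2.05],[0.268,-0.825,-0.075,-2.05]]]' 
python3 -m handwheel '[[[0,0,0,0],[0,0,0,0]]]' 0.2 20
python3 - <<'E'
from h import *
w=cap("wrist"); f=w["frame"]; s=monitor.state(); print(s["ee_pos"],s["joint_positions"],s["wrist_force"],s["moment"],s["width"])
print(np.degrees(np.arctan2(s["ee_rot"][1][1],s["ee_rot"][0][1])))
cv2.imwrite("pics/w1.png",f[:,:,::-1])
u,v=proj(w,[441,-303,10])[0]; print(u,v)
b=cv2.cvtColor(f,cv2.COLOR_RGB2HSV)
x0,x1,y0,y1=int(max(u-90,0)),int(min(u+90,512)),int(max(v-90,0)),int(min(v+90,384))
g=cv2.cvtColor(f,cv2.COLOR_RGB2GRAY); t,m=cv2.threshold(g[y0:y1,x0:x1],0,255,cv2.THRESH_OTSU); print(t)
k=max(cv2.findContours(m,cv2.RETR_EXTERNAL,cv2.CHAIN_APPROX_NONE)[0],key=cv2.contourArea)+np.array([x0,y0])
P=np.array([onz(w,*q[0],10)[:2] for q in k]).astype(np.float32); print(cv2.boundingRect(k),cv2.minAreaRect(P))
E
```

```text
clock: 2.15
ee_pos: [440.8, -305.5, 118.3]
ee_rot: [[0.719, 0.695, -0.002], [0.695, -0.719, 0.001], [-0.001, -0.002, -1.0]]
wrist_force: [0.3, 0.2, -0.3]
width: 1.003
finger_force: 0.0
clock: 2.35
ee_pos: [441.2, -302.7, 121.1]
ee_rot: [[0.717, 0.697, -0.001], [0.697, -0.717, 0.001], [0.0, -0.001, -1.0]]
wrist_force: [0.4, 0.3, 0.9]
width: 0.689
finger_force: 0.0
[ 441.83700762 -303.08282789  122.11891321] [-8.09599677e-01  2.94463078e-01  1.67708879e+00  8.90091123e-05
  1.16890329e+00 -1.00702891e-02] [-0.20095869 -0.09687194  1.40831165] [-0.0015341  -0.00045553 -0.03078846] 0.6125132105721819
-45.811653988654335
255.665959278945 172.20605563287245
87.0
(165, 82, 180, 180) ((435.214111328125, -307.06304931640625), (168.50732421875, 175.97677612304688), 44.189125061035156)
```

View pics/w1.png

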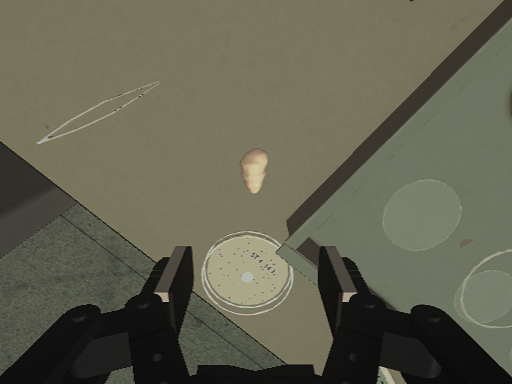

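The wrist view shows the shell centred at about (254,171), its axis vertical in the image. That agrees with the top view, and there is room for the fingers on both sides.

```bash
python3 - <<'E'
from h import *
f=cv2.imread("pics/w1.png")[:,:,::-1]; w=cap("wrist")
b=w["frame"][135:207,215:295].astype(int); d=np.abs(b-np.median(b.reshape(-1,3),0)).sum(2)
for T in (60,90):
    k=max(cv2.findContours((d>T).astype(np.uint8),cv2.RETR_EXTERNAL,cv2.CHAIN_APPROX_NONE)[0],key=cv2.contourArea)+np.array([215,135])
    P=np.array([onz(w,*q[0],9)[:2] for q in k]).astype(np.float32); print(cv2.boundingRect(k),cv2.minAreaRect(P))
s=monitor.state(); print(s["ee_pos"])
E
```

```text
(242, 153, 25, 41) ((439.0831298828125, -302.2606201171875), (38.51100540161133, 20.897218704223633), 35.59699630737305)
(243, 154, 23, 39) ((439.5301513671875, -303.6192321777344), (35.843997955322266, 19.79768943786621), 44.17607879638672)
[ 442.12787371 -303.22292242  122.63066178]
```

```bash
python3 -m handwheel '[[[-0.001,0,-0.04,0],[-0.001,0,-0.075,0],[-0.001,0,-0.1,0],[-0.001,0,-0.112,0],[-0.001,0,-0.117,0],[-0.001,0,-0.117,0],[-0.001,0,-0.117,0]]]'
python3 -m handwheel '[[[0,0,0,0],[0,0,0,0],[0,0,0,0],[0,0,0,0],[0,0,0,0],[0,0,0,0],[0,0,0,0],[0,0,0,0]]]' -1 20
```

```text
clock: 3.15
ee_pos: [441.4, -303.9, 5.6]
ee_rot: [[0.717, 0.697, 0.002], [0.697, -0.717, -0.002], [-0.0, 0.003, -1.0]]
wrist_force: [0.5, -0.4, -0.1]
width: 0.601
finger_force: 0.0
clock: 3.95
ee_pos: [440.4, -303.0, 4.0]
ee_rot: [[0.717, 0.697, -0.0], [0.697, -0.717, 0.0], [-0.0, -0.0, -1.0]]
wrist_force: [0.5, -0.2, -0.4]
width: 0.0
finger_force: 0.0
```

```bash
python3 - <<'E'
from h import *
w=cap("wrist"); s=monitor.state(); print(s["ee_pos"],s["width"],s["wrist_force"])
cv2.imwrite("pics/w2.png",w["frame"][:,:,::-1]); print(proj(w,[[441,-303,10],s["ee_pos"]]))
E
```

```text
[ 440.39804203 -303.01727122    4.05585497] 0.0005939545884244818 [-0.57216231 -0.10178779  0.34097603]
[[256.48489116 227.8748748 ]
 [255.74439038 224.15016829]]
```

View pics/w2.png

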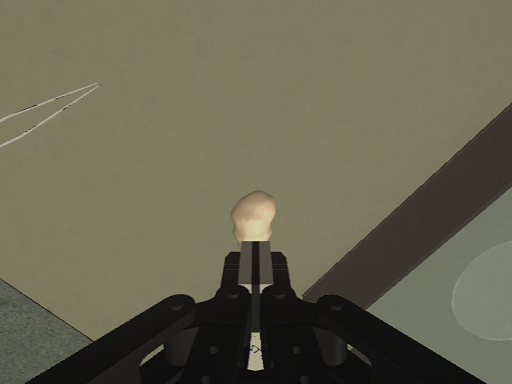

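The fingers are fully shut and the shell sits in front of them, at (255,190–241). It seems to have squeezed out towards its fat end. I'll open, lift and measure again.

```bash
python3 -m handwheel '[[[0,0,0.0,0],[0,0,0.05,0],[0,0,0.1,0],[0,0,0.118,0],[0,0,0.118,0],[0,0,0.118,0],[0,0,0.118,0]]]' 0.2 20
python3 - <<'E'
from h import *
w=cap("wrist"); s=monitor.state(); print(s["ee_pos"],s["width"]); print(w["K"])
b=w["frame"][100:210,200:310].astype(int); d=np.abs(b-np.median(b.reshape(-1,3),0)).sum(2)
k=max(cv2.findContours((d>60).astype(np.uint8),cv2.RETR_EXTERNAL,cv2.CHAIN_APPROX_NONE)[0],key=cv2.contourArea)+np.array([200,100])
T=np.array(s["ee_rot"])
for z in (5,11):
    P=np.array([onz(w,*q[0],z)[:2] for q in k]).astype(np.float32); print(cv2.boundingRect(k),cv2.minAreaRect(P))
L=np.array([T.T@(np.r_[p,11]-s["ee_pos"]) for p in P]); print("tool-frame ext",L.min(0),L.max(0))
for x in range(int(L[:,0].min())+2,int(L[:,0].max()),4):
    q=L[abs(L[:,0]-x)<2][:,1]; print(x,q.min().round(1),q.max().round(1))
cv2.imwrite("pics/w3.png",cv2.resize(w["frame"][120:220,190:320,::-1],(780,600),interpolation=cv2.INTER_CUBIC))
E
```

```text
clock: 4.7
ee_pos: [439.5, -302.1, 120.5]
ee_rot: [[0.717, 0.697, -0.002], [0.697, -0.717, 0.002], [0.0, -0.003, -1.0]]
wrist_force: [-0.7, 1.7, 0.3]
width: 0.599
finger_force: 0.0
[ 439.47283414 -302.10911743  120.35678926] 0.6026773102360559
[[334.16584219   0.         255.15136613]
 [  0.         334.16584219 189.51188629]
 [  0.           0.           1.        ]]
(245, 152, 25, 41) ((438.9208068847656, -304.1452941894531), (37.96543502807617, 21.725482940673828), 44.21622848510742)
(245, 152, 25, 41) ((440.1475524902344, -302.926025390625), (37.18988800048828, 21.281692504882812), 44.216217041015625)
tool-frame ext [-18.68740685  -9.2141872  109.31620494] [ 18.51235772  12.06456632 109.38954662]
-16 -3.1 5.1
-12 -5.8 6.9
-8 -6.6 7.8
-4 -8.4 9.5
0 -7.5 10.4
4 -8.4 10.4
8 -9.2 12.1
12 -5.6 12.1
16 -4.7 12.0
```

View pics/w3.png

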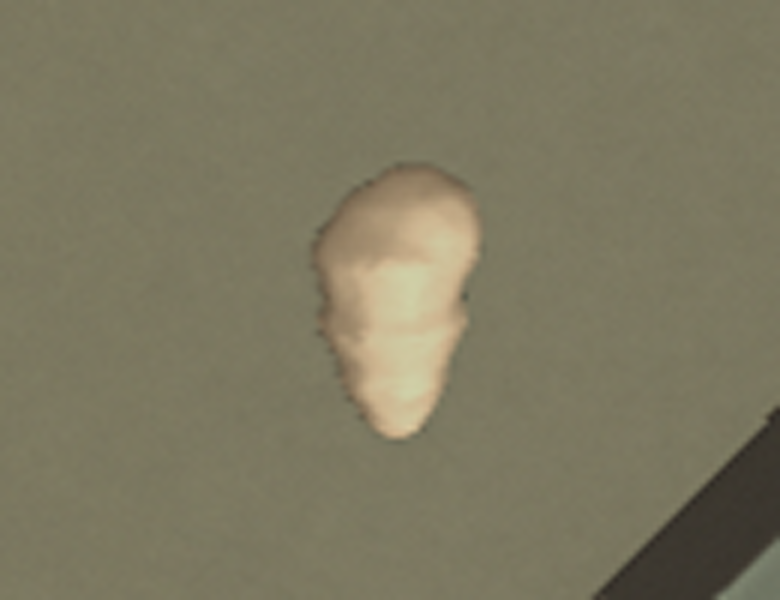

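The shell has barely moved (centre about (440,-303)), yet the shut fingers did not hold it. I'll check where the fingertips really are, using the scene camera.

```bash
python3 -m handwheel '[[[0,0,0,0],[0,0,0,0],[0,0,0,0],[0,0,0,0],[0,0,0,0],[0,0,0,0]]]' -1 20
python3 - <<'E'
from h import *
c=cap("scene"); s=monitor.state(); T=np.array(s["ee_rot"]); p=np.array(s["ee_pos"]); print(p,s["width"],s["joint_positions"])
q=proj(c,[p,p-T[:,2]*19,p-T[:,2]*73,[440,-303,11]]); print(q.round(1))
u,v=q[0]; x0,y0=int(u-40),int(v-45)
im=cv2.resize(c["frame"][y0:y0+72,x0:x0+80,::-1],(640,576),interpolation=cv2.INTER_CUBIC)
for (a,b) in q: cv2.drawMarker(im,(int((a-x0+.5)*8),int((b-y0+.5)*8)),(0,0,255),cv2.MARKER_CROSS,16,1)
cv2.imwrite("pics/s2.png",im)
E
```

```text
clock: 5.35
ee_pos: [440.4, -303.0, 122.1]
ee_rot: [[0.717, 0.697, 0.0], [0.697, -0.717, -0.0], [0.0, 0.0, -1.0]]
wrist_force: [0.9, 0.4, 0.5]
width: -0.003
finger_force: 0.0
[ 440.41666626 -303.08660142  122.14248887] 0.0029182512165813784 [-8.11489870e-01  2.93145603e-01  1.67889476e+00 -2.85494528e-05
  1.16945052e+00 -1.14658571e-02]
[[292.1 242. ]
 [292.4 235.3]
 [293.3 215.6]
 [290.2 278.8]]
```

View pics/s2.png

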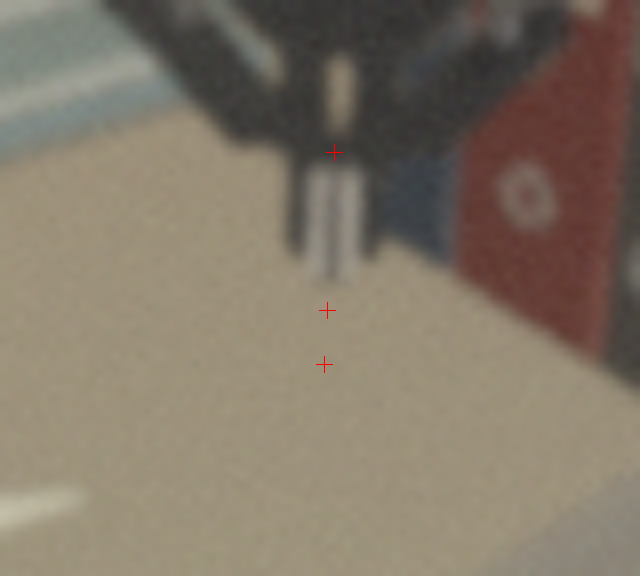

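The scene view shows the fingertips at crop (332,280), but the reported TCP projects to (324,364). The real tips stand about 30–35 mm behind the reported TCP, which is why the fingers shut above the shell. I'll touch off on bare worktop to get the exact offset.

```bash
python3 -m handwheel '[[[0,0.03,-0.03,0],[0,0.06,-0.07,0],[0,0.06,-0.105,0],[0,0.06,-0.12,0],[0,0.06,-0.128,0],[0,0.06,-0.132,0],[0,0.06,-0.132,0]]]'
python3 - <<'E'
from h import *
c=cap("scene"); s=monitor.state(); T=np.array(s["ee_rot"]); p=np.array(s["ee_pos"]); print(p,s["wrist_force"])
q=proj(c,[p+[0,0,h] for h in (0,10,20,30,40)]+[[440,-303,11]]); print(q.round(1))
u,v=q[0]; x0,y0=int(u-40),int(v-50)
im=cv2.resize(c["frame"][y0:y0+72,x0:x0+80,::-1],(640,576),interpolation=cv2.INTER_CUBIC)
for (a,b) in q: cv2.drawMarker(im,(int((a-x0+.5)*8),int((b-y0+.5)*8)),(0,0,255),cv2.MARKER_CROSS,16,1)
cv2.imwrite("pics/s3.png",im)
E
```

```text
clock: 6.1
ee_pos: [440.7, -243.5, -9.6]
ee_rot: [[0.718, 0.697, 0.0], [0.697, -0.718, -0.0], [0.0, 0.001, -1.0]]
wrist_force: [-0.3, -0.4, 0.2]
width: 0.0
finger_force: 0.0
[ 440.95162403 -243.74987398   -9.20656511] [-0.72579621 -0.13112651  0.54155685]
[[274.4 272.7]
 [274.5 269.7]
 [274.5 266.6]
 [274.6 263.5]
 [274.7 260.4]
 [290.2 278.8]]
```

View pics/s3.png

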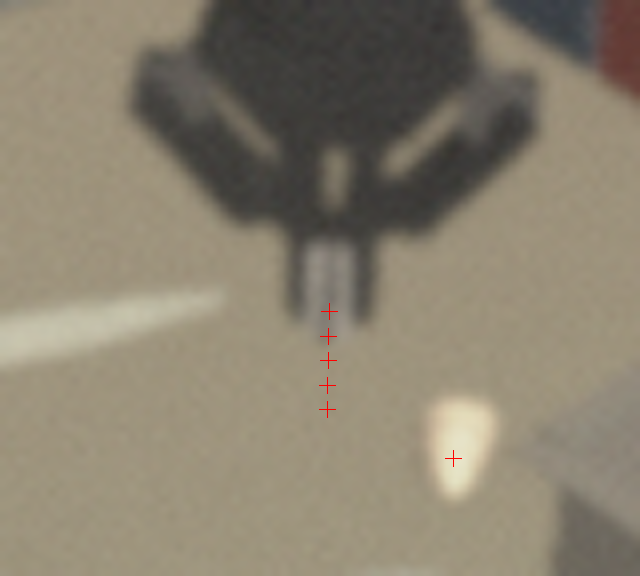

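The reported TCP is at z = -9 with no contact, and the tips at crop (332,345) are about 20 mm above the worktop. This confirms the offset.

```bash
python3 -m handwheel '[[[0,0,-0.008,0],[0,0,-0.012,0],[0,0,-0.012,0],[0,0,-0.012,0]]]' | grep -E "ee_pos|force"
python3 -m handwheel '[[[0,0,-0.002,0],[0,0,-0.002,0],[0,0,-0.002,0]]]'| grep -E "ee_pos|wrist"
```

```text
ee_pos: [440.4, -243.0, -21.9]
wrist_force: [0.3, -0.4, 0.2]
finger_force: 0.0
ee_pos: [440.4, -243.1, -23.9]
wrist_force: [0.1, 0.0, -0.9]
```

```bash
python3 -m handwheel '[[[0,0,-0.002,0],[0,0,-0.002,0],[0,0,-0.002,0]]]'| grep -E "ee_pos|wrist"
```

```text
ee_pos: [440.3, -243.0, -26.0]
wrist_force: [0.3, -1.1, -0.0]
```

```bash
python3 -m handwheel '[[[0,0,-0.002,0],[0,0,-0.002,0],[0,0,-0.002,0]]]'| grep -E "ee_pos|wrist"
```

```text
ee_pos: [440.3, -243.0, -28.0]
wrist_force: [-1.5, -0.1, 0.1]
```

```bash
for i in 1 ; do python3 -m handwheel '[[[0,0,-0.001,0],[0,0,-0.0015,0],[0,0,-0.0015,0]]]'| grep -E "ee_pos|wrist"; done
```

```text
ee_pos: [440.3, -243.0, -29.5]
wrist_force: [-0.6, 0.2, -0.2]
```

```bash
python3 -m handwheel '[[[0,0,-0.001,0],[0,0,-0.0015,0],[0,0,-0.0015,0]]]'| grep -E "ee_pos|wrist"
```

```text
ee_pos: [440.3, -243.0, -31.0]
wrist_force: [-0.4, 0.0, -0.1]
```

```bash
python3 -m handwheel '[[[0,0,-0.001,0],[0,0,-0.0015,0],[0,0,-0.0015,0]]]'| grep -E "ee_pos|wrist"
```

```text
ee_pos: [440.4, -243.0, -32.5]
wrist_force: [-0.2, 0.0, 0.3]
```

```bash
python3 - <<'E'
from h import *
c=cap("scene"); p=np.array(monitor.state()["ee_pos"]); q=proj(c,[p]); u,v=q[0]; x0,y0=int(u-20),int(v-30)
im=cv2.resize(c["frame"][y0:y0+40,x0:x0+50,::-1],(500,400),interpolation=cv2.INTER_CUBIC)
Z=proj(c,[[p[0],p[1],h] for h in (0,10,20)]); print(p)
for (a,b) in Z: cv2.drawMarker(im,(int((a-x0+.5)*10),int((b-y0+.5)*10)),(0,0,255),cv2.MARKER_CROSS,10,1)
cv2.imwrite("pics/s4.png",im)
E
```

```text
[ 440.37763163 -243.01854891  -32.43089024]
```

View pics/s4.png

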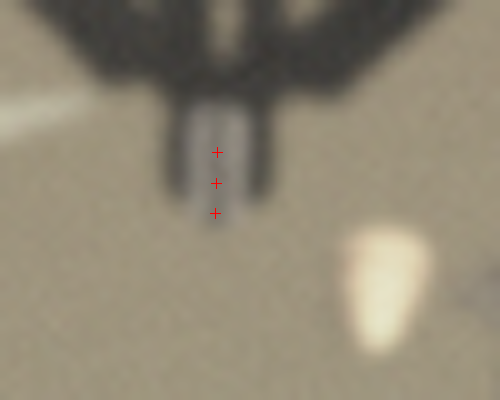

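The tips at (217,222) are now about 2–3 mm above the worktop, where the axis projects to (216,213). I'll carry on in 1 mm steps.

```bash
python3 -m handwheel '[[[0,0,-0.001,0],[0,0,-0.001,0]]]'| grep -E "ee_pos|wrist"
```

```text
ee_pos: [440.4, -243.0, -33.5]
wrist_force: [-0.3, 0.4, -0.4]
```

```bash
python3 -m handwheel '[[[0,0,-0.001,0],[0,0,-0.001,0]]]'| grep -E "ee_pos|wrist"
```

```text
ee_pos: [440.3, -243.0, -34.5]
wrist_force: [0.2, -0.2, 1.4]
```

```bash
python3 -m handwheel '[[[0,0,-0.001,0],[0,0,-0.001,0]]]'| grep -E "ee_pos|wrist"
```

```text
ee_pos: [440.5, -243.1, -35.1]
wrist_force: [-0.7, 0.2, 3.9]
```

```bash
python3 -m handwheel '[[[0,0,0.04,0],[0,-0.02,0.06,0],[0,-0.06,0.06,0],[0,-0.06,0.06,0],[0,-0.06,0.06,0],[0,-0.06,0.06,0],[0,-0.06,0.03,0],[0,-0.06,0.01,0],[0,-0.06,0.002,0],[0,-0.06,0.002,0],[0,-0.06,0.002,0]]]' 0.2 20
python3 -m handwheel '[[[0,0,0,0],[0,0,0,0],[0,0,0,0],[0,0,0,0],[0,0,0,0],[0,0,0,0],[0,0,0,0],[0,0,0,0]]]' -1 20
```

```text
clock: 10.1
ee_pos: [440.7, -302.8, -33.0]
ee_rot: [[0.717, 0.697, 0.0], [0.697, -0.717, -0.0], [0.0, 0.0, -1.0]]
wrist_force: [0.2, 0.3, 0.5]
width: 0.6
finger_force: 0.0
clock: 10.9
ee_pos: [441.1, -303.7, -32.3]
ee_rot: [[0.717, 0.697, 0.002], [0.697, -0.717, -0.001], [0.0, 0.002, -1.0]]
wrist_force: [-1.0, 0.8, 6.6]
width: 0.289
finger_force: 21.6
```

```bash
python3 -m handwheel '[[[0,0,0.005,0],[0,0,0.03,0],[0,0,0.07,0],[0.005,0.04,0.1,-0.12],[0.015,0.085,0.1,-0.24],[0.023,0.13,0.1,-0.36],[0.031,0.175,0.1,-0.48],[0.039,0.22,0.1,-0.6],[0.047,0.265,0.1,-0.72],[0.055,0.31,0.1,-0.84],[0.06,0.339,0.1,-0.94],[0.06,0.339,0.1,-0.94],[0.06,0.339,0.1,-0.94],[0.06,0.339,0.1,-0.94]]]'
python3 - <<'E'
from h import *
w=cap("wrist"); s=monitor.state(); p=np.array(s["ee_pos"]); T=np.array(s["ee_rot"]); print(p,s["width"],s["wrist_force"],s["joint_positions"])
print("shell exp",proj(w,p+[0,0,34.6+10]),"anvil",proj(w,[500.5,36.4,34]))
cv2.imwrite("pics/w5.png",w["frame"][:,:,::-1])
import pickle; pickle.dump(w,open("w5.pkl","wb"))
f=w["frame"]; hsv=cv2.cvtColor(f,cv2.COLOR_RGB2HSV)
# shell: warm bright
m=((f[:,:,0].astype(int)-f[:,:,2]>35)&(f[:,:,0]>130)).astype(np.uint8)
n,l,st,ce=cv2.connectedComponentsWithStats(m)
for i in range(1,n):
    if st[i,4]>80: print(st[i],ce[i])
t=pickle.load(open("top0.pkl","rb")); s0=pickle.load(open("scene0.pkl","rb"))
def tri(a,b):
    o1,d1=ray(t,*(np.array(a)*.64)); o2,d2=ray(s0,*(np.array(b)*.64))
    k=np.linalg.lstsq(np.c_[d1,-d2],o2-o1,rcond=None)[0]; return ((o1+k[0]*d1+o2+k[1]*d2)/2).round()
print("flask caps",tri((316,124),(452,168)),tri((228,128),(409,163)))
print("binder",tri((436,95),(548,205)),tri((435,222),(467,237)),tri((437,250),(463,347)),"knob",tri((348.6,246),(398,233)))
E
```

```text
clock: 12.3
ee_pos: [500.2, 35.1, 66.6]
ee_rot: [[0.986, -0.168, -0.0], [-0.168, -0.986, -0.0], [-0.0, 0.0, -1.0]]
wrist_force: [0.1, -0.3, -0.1]
width: 0.288
finger_force: 20.8
[500.29679239  34.8353594   66.62431974] 0.28978436985424305 [-0.35928799 -0.15291815 -0.6339311 ] [-1.53001537e-01  3.02366322e-01  1.82416673e+00 -3.73942386e-04
  1.01515683e+00  1.58758531e+00]
shell exp [[254.17032068 265.53825168]] anvil [[252.03446228 203.99664111]]
[ 229  220   54   82 3136] [255.62085459 257.62372449]
[   0  277  107   80 3915] [ 59.56321839 318.72337165]
flask caps [765.  64. 276.] [770. 203. 250.]
binder [ 833. -123.  237.] [ 628. -119.  230.] [ 629. -129.    7.] knob [593.  20. 201.]
```

```bash
python3 - <<'E'
from h import *
import pickle
w=pickle.load(open("w5.pkl","rb")); f=w["frame"]; s=monitor.state(); p=np.array(s["ee_pos"]); T=np.array(s["ee_rot"])
for v in (220,): print("fat end tool", T.T@(onz(w,255,v,p[2]+34.6+11)-p))
for u in (229,283): print("side", T.T@(onz(w,u,245,p[2]+34.6+11)-p))
for r in range(130,225,6): print(r,[tuple(f[r,c].tolist()) for c in (205,225,252,280,300)])
E
```

```text
fat end tool [ 23.24919068   0.36506246 -45.60202306]
side [ 11.09300401 -11.18916633 -45.60459442]
side [ 11.11270371  12.84241696 -45.59692398]
130 [(135, 139, 136), (96, 108, 104), (96, 110, 106), (96, 109, 105), (135, 139, 135)]
136 [(139, 142, 137), (95, 108, 104), (96, 108, 106), (96, 108, 107), (137, 141, 138)]
142 [(138, 143, 137), (96, 108, 103), (99, 111, 109), (98, 111, 108), (136, 140, 138)]
148 [(140, 144, 139), (96, 109, 105), (96, 108, 104), (98, 111, 108), (138, 142, 138)]
154 [(181, 198, 182), (181, 199, 182), (179, 197, 179), (178, 196, 178), (175, 192, 173)]
160 [(186, 203, 189), (184, 202, 188), (183, 202, 188), (182, 201, 187), (182, 200, 187)]
166 [(189, 207, 193), (187, 205, 192), (188, 206, 192), (185, 203, 190), (184, 202, 191)]
172 [(187, 205, 191), (184, 202, 188), (141, 145, 139), (179, 197, 183), (178, 195, 183)]
178 [(184, 203, 189), (191, 211, 196), (141, 145, 138), (187, 206, 193), (187, 205, 192)]
184 [(187, 205, 190), (145, 150, 142), (142, 146, 140), (142, 146, 139), (181, 200, 188)]
190 [(183, 201, 188), (144, 149, 141), (141, 146, 140), (142, 147, 141), (182, 200, 188)]
196 [(185, 202, 189), (144, 149, 141), (141, 144, 139), (141, 144, 138), (188, 205, 192)]
202 [(183, 202, 187), (144, 149, 140), (142, 146, 140), (140, 144, 138), (181, 199, 186)]
208 [(186, 206, 191), (144, 148, 141), (141, 145, 138), (141, 145, 139), (187, 205, 192)]
214 [(182, 200, 185), (145, 150, 143), (141, 144, 139), (141, 146, 141), (178, 196, 184)]
220 [(186, 204, 190), (144, 148, 140), (107, 101, 88), (140, 144, 140), (186, 204, 192)]
```

View pics/w5.png

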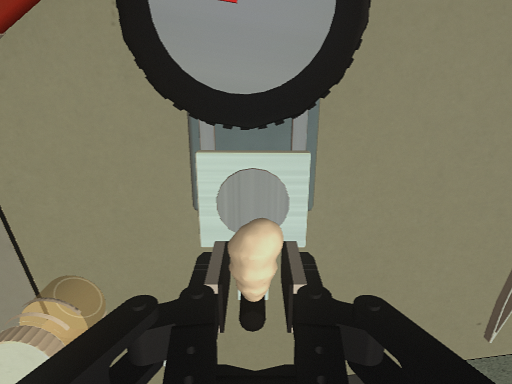

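The wrist view shows the shell square between the pads at (256,258) and the anvil clear at (252,203). The camera side is towards the knob, which fills the top of the frame, so I'll turn the hand half round before lowering. I'll also fit the anvil circle from this frame.

```bash
python3 - <<'E'
from h import *
import pickle
w=pickle.load(open("w5.pkl","rb")); f=w["frame"].astype(int)
P=[]
for r in range(172,218,3):
    row=f[r,200:306,1]; i=np.where(row<172)[0]; P+=[onz(w,200+i.min()-.5,r,34)[:2],onz(w,200+i.max()+.5,r,34)[:2]]
P=np.array(P); A=np.c_[2*P,np.ones(len(P))]; c=np.linalg.lstsq(A,(P**2).sum(1),rcond=None)[0]; print(c[:2],"r",np.sqrt(c[2]+c[:2]@c[:2]))
# stage axis: plate far edge
l,r=onz(w,197,153,32),onz(w,309,153,32); print(l,r,np.degrees(np.arctan2(*(r-l)[[1,0]])))
E
python3 -m handwheel '[[[-0.02,0,0.01,0.14],[-0.04,0,0.02,0.28],[-0.06,0,0.02,0.42],[-0.06,0,0.02,0.56],[-0.06,0,0.02,0.7],[-0.06,0,0.02,0.84],[-0.06,0,0.02,0.98],[-0.06,0,0.02,1.12],[-0.06,0,0.02,1.26],[-0.06,0,0.02,1.4],[-0.06,0,0.02,1.54],[-0.06,0,0.02,1.68],[-0.06,0,0.02,1.82],[-0.06,0,0.02,1.96],[-0.06,0,0.02,2.1],[-0.06,0,0.02,2.24],[-0.06,0,0.02,2.38],[-0.06,0,0.02,2.52],[-0.06,0,0.02,2.66],[-0.06,0,0.02,2.8]]]'
python3 -m handwheel '[[[0,0,0,0.14],[0,0,0,0.28],[0,0,0,0.34],[0.03,0,0,0.34],[0.06,0,0,0.34],[0.06,0,0,0.34],[0.06,0,0,0.34]]]'
```

```text
[501.20918681  35.98927435] r 24.707088887102433
[540.72992554  65.70447149  32.        ] [528.54337185  -5.96398621  32.        ] -99.65031094002549
clock: 14.35
ee_pos: [440.3, 34.6, 86.6]
ee_rot: [[-0.874, 0.485, -0.0], [0.485, 0.874, -0.0], [0.0, -0.0, -1.0]]
wrist_force: [0.3, -0.3, 0.0]
width: 0.291
finger_force: 20.8
clock: 15.05
ee_pos: [500.2, 34.8, 86.2]
ee_rot: [[-0.985, 0.171, -0.001], [0.171, 0.985, -0.0], [0.001, -0.0, -1.0]]
wrist_force: [-0.9, 0.2, 0.1]
width: 0.292
finger_force: 20.8
```

```bash
python3 -m handwheel '[[[0.003,0.0005,-0.03,0],[0.003,0.0005,-0.06,0],[0.003,0.0005,-0.075,0],[0.003,0.0005,-0.08,0],[0.003,0.0005,-0.083,0],[0.003,0.0005,-0.084,0],[0.003,0.0005,-0.084,0]]]'|grep -E "ee_pos|wrist|fing"
python3 -m handwheel '[[[0,0,-0.0005,0],[0,0,-0.0005,0]]]'|grep -E "ee_pos|wrist|fing"
```

```text
ee_pos: [503.9, 36.3, 3.4]
wrist_force: [0.4, 0.6, 0.1]
finger_force: 20.8
ee_pos: [503.8, 36.4, 2.7]
wrist_force: [-0.2, 0.3, 0.6]
finger_force: 20.8
```

```bash
python3 -m handwheel '[[[0,0,-0.0005,0],[0,0,-0.0005,0]]]'|grep -E "ee_pos|wrist|fing"
```

```text
ee_pos: [503.5, 36.5, 1.7]
wrist_force: [-0.3, 0.8, -0.1]
finger_force: 20.8
```

```bash
python3 -m handwheel '[[[0,0,-0.0005,0],[0,0,-0.0005,0]]]'|grep -E "ee_pos|wrist|fing"
```

```text
ee_pos: [503.8, 36.4, 1.7]
wrist_force: [-1.1, -0.1, 4.9]
finger_force: 21.4
```

```bash
python3 -m handwheel '[[[0,0,-0.0005,0],[0,0,-0.0005,0]]]'|grep -E "ee_pos|wrist|fing"
```

```text
ee_pos: [504.3, 36.3, 1.6]
wrist_force: [-1.3, 0.1, 7.8]
finger_force: 21.8
```

```bash
python3 -m handwheel '[[[0,0,0.0005,0],[0,0,0.0005,0],[0,0,0.0005,0],[0,0,0.0005,0],[0,0,0.002,0],[0,0,0.01,0],[0,0,0.04,0],[-0.02,0,0.07,0],[-0.07,0.01,0.07,0],[-0.12,0.018,0.07,0],[-0.15,0.022,0.07,0],[-0.15,0.022,0.07,0],[-0.15,0.022,0.07,0]]]' 0.1
python3 - <<'E'
from h import *
import pickle
c=cap("top"); f=c["frame"]; pickle.dump(c,open("t2.pkl","wb"))
u,v=proj(c,[501,36,45])[0]; print(u,v)
m=((f[:,:,0].astype(int)-f[:,:,2]>25)&(f[:,:,0]>160)).astype(np.uint8); mm=np.zeros_like(m); a,b=int(v),int(u); mm[a-14:a+14,b-14:b+14]=m[a-14:a+14,b-14:b+14]
k=max(cv2.findContours(mm,cv2.RETR_EXTERNAL,cv2.CHAIN_APPROX_NONE)[0],key=cv2.contourArea)
P=np.array([onz(c,*q[0],44)[:2] for q in k]).astype(np.float32); print("top",cv2.contourArea(k),cv2.minAreaRect(P))
w=cap("wrist"); f=w["frame"]; s=monitor.state(); print(s["ee_pos"],proj(w,[501,36,45]))
m=((f[:,:,0].astype(int)-f[:,:,2]>35)&(f[:,:,0]>130)).astype(np.uint8)
n,l,st,ce=cv2.connectedComponentsWithStats(m)
for i in range(1,n):
    if st[i,4]>80: print(st[i],ce[i].round(1),onz(w,*ce[i],44).round(1))
E
```

```text
clock: 17.85
ee_pos: [354.1, 58.4, 71.5]
ee_rot: [[-0.985, 0.17, 0.003], [0.17, 0.985, -0.0], [-0.003, 0.0, -1.0]]
wrist_force: [1.1, -0.6, -0.4]
width: 0.55
finger_force: 0.0
221.26787019159775 202.59201442395798
top 78.0 ((500.02850341796875, 36.809417724609375), (39.1862907409668, 22.220800399780273), 0.2722230851650238)
[355.40975035  58.06923749  71.39393962] [[259.59545468 378.97515802]]
[ 414  216   98  106 4779] [456.9 257.3] [414.7 190.6  44. ]
[246 361  28  10 167] [258.8 365.5] [488.   37.5  44. ]
```

```bash
python3 -m handwheel '[[[0,0,0,0],[0,0,0,0],[0.02,-0.002,-0.02,0],[0.04,-0.004,-0.045,0],[0.045,-0.005,-0.065,0],[0.045,-0.005,-0.068,0],[0.045,-0.005,-0.068,0]]]' -1|grep -E "ee_pos|wrist|width"
python3 -m handwheel '[[[0.003,-0.0005,0,0],[0.006,-0.001,0,0],[0.009,-0.0015,0,0],[0.012,-0.002,0,0],[0.015,-0.0025,0,0],[0.018,-0.003,0,0],[0.021,-0.0035,0,0],[0.025,-0.0042,0,0],[0.029,-0.005,0,0],[0.033,-0.0056,0,0],[0.037,-0.0063,0,0],[0.041,-0.007,0,0],[0.045,-0.0077,0,0],[0.049,-0.0083,0,0],[0.053,-0.009,0,0],[0.057,-0.0097,0,0],[0.06,-0.0102,0,0],[0.063,-0.0107,0,0],[0.066,-0.0112,0,0],[0.067,-0.0114,0,0]]]'|grep -E "ee_pos|wrist|width"
python3 -m handwheel '[[[0.002,-0.0003,0,0],[0.005,-0.0009,0,0],[0.008,-0.0014,0,0],[0.011,-0.0019,0,0],[0.014,-0.0024,0,0],[0.016,-0.0027,0,0],[0.018,-0.003,0,0],[0.019,-0.0032,0,0],[0.02,-0.0034,0,0]]]'|grep -E "ee_pos|wrist|width"
```

```text
ee_pos: [397.5, 53.5, 2.0]
wrist_force: [-0.1, -0.5, -0.7]
width: 0.0
ee_pos: [465.8, 41.9, 2.6]
wrist_force: [-1.0, -0.1, -0.3]
width: -0.0
ee_pos: [485.4, 38.7, 2.6]
wrist_force: [-2.5, -2.1, -0.3]
width: 0.001
```

```bash
python3 -m handwheel '[[[0.002,-0.0003,0,0],[0.004,-0.0007,0,0],[0.006,-0.001,0,0],[0.008,-0.0014,0,0],[0.009,-0.0015,0,0],[0.01,-0.0017,0,0]]]'|grep -E "ee_pos|wrist"
python3 -m handwheel '[[[0.001,-0.0002,0,0],[0.002,-0.0003,0,0],[0.003,-0.0005,0,0]]]'|grep -E "ee_pos|wrist"
```

```text
ee_pos: [495.5, 36.9, 2.6]
wrist_force: [-1.6, -1.0, -0.3]
ee_pos: [498.4, 36.4, 2.6]
wrist_force: [-1.6, -0.6, -1.1]
```

```bash
python3 -m handwheel '[[[0.001,-0.0002,0,0],[0.002,-0.0003,0,0],[0.003,-0.0005,0,0]]]'|grep -E "ee_pos|wrist"
```

```text
ee_pos: [500.7, 36.1, 2.5]
wrist_force: [-5.9, 0.3, 4.7]
```

```bash
python3 - <<'E'
from h import *
c=cap("top"); f=c["frame"].astype(int); p=np.array(monitor.state()["ee_pos"]); print(p)
# stage plate: bright bluish-white pixels near gauge; positions along gauge axis relative to A0
m=((f[:,:,1]-f[:,:,0]>8)&(f[:,:,1]>180)).astype(np.uint8); m[:150]=0;m[260:]=0;m[:,:190]=0;m[:,260:]=0
ys,xs=np.where(m); print(len(xs))
d=np.array([.986,-.168]); L=np.array([(onz(c,x,y,32)[:2]-[501.1,36.1])@d for x,y in zip(xs,ys)]); print(np.percentile(L,[0,2,50,98,100]))
E
```

```text
[500.70208152  36.0786633    2.56484725]
10
[113.6800297  114.19392914 120.82092423 125.02672734 125.11049226]
```

```bash
python3 -m handwheel '[[[0.001,-0.0002,0,0],[0.0015,-0.0003,0,0],[0.0015,-0.0003,0,0]]]'|grep -E "ee_pos|wrist"
```

```text
ee_pos: [500.6, 36.1, 2.5]
wrist_force: [-8.4, 0.6, 6.1]
```

The stage is firmly against its stop. I'll back off, rise and go above the knob, with the wrist wound back ready for the turning.

```bash
python3 -m handwheel '[[[-0.004,0.0007,0,0],[-0.02,0.0035,0,0],[-0.05,0.0085,0.01,0],[-0.06,0.01,0.05,0],[-0.06,0.01,0.1,0.14],[-0.06,0.01,0.15,0.28],[-0.06,0.01,0.2,0.42],[-0.03,0.005,0.215,0.56],[0.01,-0.002,0.215,0.7],[0.05,-0.009,0.215,0.84],[0.08,-0.014,0.215,0.98],[0.091,-0.016,0.215,1.12],[0.091,-0.016,0.215,1.26],[0.091,-0.016,0.215,1.35],[0.091,-0.016,0.215,1.35],[0.091,-0.016,0.215,1.35]]]' 0.2
cat > knob.py <<'E'
from h import *
import sys,pickle
def look(z):
    w=cap("wrist"); s=monitor.state(); f=w["frame"]; g=cv2.cvtColor(f,cv2.COLOR_RGB2GRAY)
    u,v=proj(w,[592,20,z])[0]; print(np.round(s["ee_pos"],1),np.round(s["joint_positions"],2),"exp",u.round(1),v.round(1))
    np.save("wk.npy",f); pickle.dump(w,open("wk_%s.pkl"%sys.argv[1],"wb"))
    k=cv2.GaussianBlur(g,(3,3),0); x0,y0,x1,y1=int(u-45),int(v-45),int(u+45),int(v+45)
    m=(k<55).astype(np.uint8); mm=np.zeros_like(m); mm[y0:y1,x0:x1]=m[y0:y1,x0:x1]
    for q in cv2.findContours(mm,cv2.RETR_CCOMP,cv2.CHAIN_APPROX_NONE)[0]:
        if cv2.contourArea(q)>200: e=cv2.fitEllipse(q); print(cv2.boundingRect(q),cv2.contourArea(q),np.round(e[0],1),np.round(e[1],1),onz(w,*e[0],z).round(1))
look(205)
E
python3 knob.py a
```

```text
clock: 24.7
ee_pos: [594.4, 19.7, 217.8]
ee_rot: [[-0.384, -0.923, 0.001], [-0.923, 0.384, 0.0], [-0.0, -0.001, -1.0]]
wrist_force: [0.1, -0.4, 0.3]
width: 0.603
finger_force: 0.0
[594.2  19.7 217.8] [-0.15  0.33  1.39  0.    1.43 -2.9 ] exp 257.6 217.6
(237, 178, 47, 58) 2098.0 [260.1 207.4] [46.2 58.1] [588.   14.3 205. ]
(243, 199, 36, 34) 893.0 [260.4 215.7] [32.4 35.2] [589.9  19.5 205. ]
```

```bash
python3 -m handwheel '[[[-0.0038,0.0013,0,0],[-0.0038,0.0013,-0.02,0],[-0.0038,0.0013,-0.04,0],[-0.0038,0.0013,-0.06,0],[-0.0038,0.0013,-0.07,0],[-0.0038,0.0013,-0.076,0],[-0.0038,0.0013,-0.076,0],[-0.0038,0.0013,-0.076,0]]]'
python3 -m handwheel '[[[0,0,0,0],[0,0,0,0],[0,0,0,0],[0,0,0,0],[0,0,0,0],[0,0,0,0],[0,0,0,0]]]' -1 20
python3 - <<'E'
from h import *
for _ in range(4):
    cap("wrist"); s=monitor.state(); print(np.round(s["ee_pos"],2),np.round(s["wrist_force"],2),np.round(s["moment"],4),s["width"])
E
```

```text
clock: 25.55
ee_pos: [590.7, 20.9, 142.5]
ee_rot: [[-0.382, -0.924, 0.001], [-0.924, 0.382, -0.0], [-0.0, -0.001, -1.0]]
wrist_force: [-0.5, 0.2, 0.3]
width: 0.601
finger_force: 0.0
clock: 26.25
ee_pos: [590.8, 20.8, 142.1]
ee_rot: [[-0.382, -0.924, 0.002], [-0.924, 0.382, -0.0], [-0.0, -0.002, -1.0]]
wrist_force: [2.4, -1.4, 3.6]
width: 0.342
finger_force: 21.8
[590.78  20.76 142.05] [ 3.69 -0.63  3.36] [-0.1461 -0.5279 -0.0142] 0.34071510363353696
[590.8   20.78 142.02] [ 3.67 -0.63  3.55] [-0.1593 -0.6484 -0.0158] 0.3453243195775337
[590.75  20.8  142.02] [ 3.55 -1.82  3.4 ] [-0.1477 -0.6665  0.0151] 0.34069816025050914
[590.75  20.78 141.99] [ 3.12 -1.64  3.33] [-0.2571 -0.6971 -0.0094] 0.34284486781564827
```

```bash
cat > m.py <<'E'
from h import *
F=[];M=[];
for _ in range(4):
    cap("wrist"); s=monitor.state(); F.append(s["wrist_force"]); M.append(s["moment"])
print(round(s["clock"],2),np.round(s["ee_pos"],2),"F",np.mean(F,0).round(2),"Mz",np.mean(M,0)[2].round(4),"q6",round(s["joint_positions"][5],3),"yawY",np.arctan2(s["ee_rot"][1][1],s["ee_rot"][0][1]).round(3),round(s["width"],3))
E
python3 -m handwheel '[[[0.0007,-0.0003,0.0009,0],[0.0007,-0.0003,0.0009,0]]]' >/dev/null; python3 m.py
python3 -m handwheel '[[[0,0,0,-0.1],[0,0,0,-0.2],[0,0,0,-0.3],[0,0,0,-0.4],[0,0,0,-0.4]]]' >/dev/null; python3 m.py
```

```text
26.85 [590.77  20.71 142.4 ] F [ 3.2  -0.09  2.16] Mz 0.0009 q6 -2.904 yawY 2.75 0.342
27.55 [590.55  20.77 142.22] F [ 2.95 -0.17  0.09] Mz -0.0173 q6 -2.506 yawY 2.352 0.338
```

```bash
python3 -m handwheel '[[[0.001,0,-0.0002,-0.1],[0.001,0,-0.0003,-0.2],[0.001,0,-0.0005,-0.3],[0.001,0,-0.0006,-0.4],[0.001,0,-0.0006,-0.4]]]' >/dev/null; python3 m.py
python3 -m handwheel '[[[0,0,0,-0.1],[0,0,0,-0.2],[0,0,0,-0.3],[0,0,0,-0.4],[0,0,0,-0.4]]]' >/dev/null; python3 m.py
```

```text
28.25 [590.98  20.89 141.54] F [-0.03  0.25  0.12] Mz 0.0039 q6 -2.106 yawY 1.952 0.344
28.95 [591.04  20.96 141.42] F [-0.97  1.22 -1.72] Mz -0.0061 q6 -1.706 yawY 1.553 0.342
```

```bash
python3 -m handwheel '[[[0,0,-0.0002,-0.1],[0,0,-0.0003,-0.2],[0,0,-0.0005,-0.3],[0,0,-0.0006,-0.4],[0,0,-0.0006,-0.4]]]' >/dev/null; python3 m.py
```

```text
29.65 [591.29  21.02 141.01] F [-2.28  2.79 -2.91] Mz 0.0175 q6 -1.306 yawY 1.153 0.34
```

```bash
python3 -m handwheel '[[[0,0,-0.0002,-0.1],[0,0,-0.0003,-0.2],[0,0,-0.0005,-0.3],[0,0,-0.0006,-0.4],[0,0,-0.0006,-0.4]]]' >/dev/null; python3 m.py
```

```text
30.35 [591.49  20.93 140.49] F [-2.77  3.8  -2.92] Mz 0.0108 q6 -0.906 yawY 0.753 0.344
```

```bash
python3 -m handwheel '[[[0,0,-0.0002,-0.1],[0,0,-0.0003,-0.2],[0,0,-0.0005,-0.3],[0,0,-0.0006,-0.4],[0,0,-0.0006,-0.4]]]' >/dev/null; python3 m.py
```

```text
31.05 [591.57  20.96 139.93] F [-1.95  4.66 -3.59] Mz 0.0003 q6 -0.507 yawY 0.354 0.343
```

```bash
python3 -m handwheel '[[[-0.0003,0.0008,-0.0004,-0.1],[-0.0003,0.0008,-0.0007,-0.2],[-0.0003,0.0008,-0.001,-0.3],[-0.0003,0.0008,-0.0011,-0.4],[-0.0003,0.0008,-0.0011,-0.4]]]' >/dev/null; python3 m.py
```

```text
31.75 [591.69  21.25 139.13] F [-1.84  2.81 -2.49] Mz 0.0303 q6 -0.105 yawY -0.047 0.346
```

```bash
python3 -m handwheel '[[[0,0,-0.0002,-0.1],[0,0,-0.0003,-0.2],[0,0,-0.0005,-0.3],[0,0,-0.0006,-0.4],[0,0,-0.0006,-0.4]]]' >/dev/null; python3 m.py
```

```text
32.45 [591.86  21.26 138.7 ] F [-1.44  2.46 -0.68] Mz 0.0401 q6 0.295 yawY -0.447 0.342
```

```bash
python3 -m handwheel '[[[0,0,0,-0.1],[0,0,0,-0.2],[0,0,0,-0.3],[0,0,0,-0.4],[0,0,0,-0.4]]]' >/dev/null; python3 m.py
```

```text
33.15 [591.88  21.27 138.61] F [-0.12  1.53 -0.02] Mz 0.0232 q6 0.695 yawY -0.847 0.344
```

```bash
python3 -m handwheel '[[[0,0,0,-0.1],[0,0,0,-0.2],[0,0,0,-0.3],[0,0,0,-0.3]]]' >/dev/null; python3 m.py
```

```text
33.75 [591.86  21.23 138.61] F [ 0.07  0.39 -0.05] Mz -0.013 q6 0.995 yawY -1.148 0.341
```

```bash
python3 -m handwheel '[[[0,0,0,-0.1],[0,0,0,-0.2],[0,0,0,-0.3],[0,0,0,-0.4],[0,0,0,-0.4]]]' >/dev/null; python3 m.py
```

```text
34.45 [591.79  21.15 138.55] F [ 0.79 -0.31  0.24] Mz 0.0135 q6 1.395 yawY -1.548 0.343
```

```bash
python3 -m handwheel '[[[0,0,0,0],[0,0,0,0],[0,0,0,0],[0,0,0,0],[0,0,0,0],[0,0,0,0]]]' 0.2 |grep -E "ee_pos|wrist|width"
python3 -m handwheel '[[[0,0,0.005,0],[0,0,0.02,0],[0,0,0.05,0],[0,0,0.09,0],[-0.04,0.01,0.11,0],[-0.09,0.02,0.11,0],[-0.14,0.03,0.11,0],[-0.19,0.04,0.11,0],[-0.24,0.05,0.11,0],[-0.24,0.05,0.11,0]]]'|grep -E "ee_pos|wrist|width"
python3 - <<'E'
from h import *
import pickle
c=cap("top"); t=pickle.load(open("top0.pkl","rb")); s=cap("scene"); s0=pickle.load(open("scene0.pkl","rb"))
for n,P in (("shell under spindle",[590.8,21,46]),("jar",[424,199,78]),("loupe",[372,127,14]),("petri",[357,-369,15]),("forceps",[362,-161,5])):
    for nm,a,b in (("top",t,c),("scene",s0,s)):
        u,v=proj(b,P)[0].astype(int); r=24
        d=np.abs(cv2.GaussianBlur(a["frame"],(5,5),0)[v-r:v+r,u-r:u+r].astype(int)-cv2.GaussianBlur(b["frame"],(5,5),0)[v-r:v+r,u-r:u+r]).max(2); print(n,nm,(u,v),(d>40).sum())
f=s["frame"].astype(int); u,v=proj(s,[590.8,21,46])[0]; print(u,v)
m=((f[:,:,0]-f[:,:,2]>25)&(f[:,:,0]>165)).astype(np.uint8)
n,l,st,ce=cv2.connectedComponentsWithStats(m)
for i in range(1,n):
    if st[i,4]>8 and np.hypot(*(ce[i]-[u,v]))<30: print(st[i],ce[i])
print("spindle line px",proj(s,[[590.8,21,57],[590.8,21,34]]).round(1))
E
```

```text
ee_pos: [591.5, 21.5, 138.4]
wrist_force: [0.0, -0.4, 1.3]
width: 0.603
ee_pos: [346.3, 72.7, 248.7]
wrist_force: [0.8, -0.0, -0.4]
width: 0.6
shell under spindle top (np.int64(226), np.int64(170)) 561
shell under spindle scene (np.int64(254), np.int64(195)) 413
jar top (np.int64(159), np.int64(229)) 698
jar scene (np.int64(177), np.int64(181)) 0
loupe top (np.int64(189), np.int64(249)) 1219
loupe scene (np.int64(176), np.int64(213)) 0
petri top (np.int64(366), np.int64(254)) 0
petri scene (np.int64(283), np.int64(308)) 0
forceps top (np.int64(291), np.int64(252)) 0
forceps scene (np.int64(230), np.int64(264)) 0
254.65874642170652 195.11134395233694
[224 173  12   9  40] [230.425 177.875]
[248 191  14   9  76] [254.78947368 195.18421053]
spindle line px [[254.6 192. ]
 [254.7 198.4]]
```

```bash
python3 -c "
from bench import finish_job
print(finish_job())"
```

```text
the job is handed in; nothing more can be done
None
```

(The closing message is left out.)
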